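# Wedge the wobbly drinks stand

## Robot

A 6-joint arm with a two-finger parallel gripper is mounted at the origin on the work surface. World frame = base frame: x ahead of the robot, y to its left, z up, the work surface at z = 0. Lengths are in m, angles in rad, forces in N, time in s.
With the tool pointing down it reaches from about 0.25 to 0.85 m from the base axis. Payload 12.5 kg.
Tool frame: the origin (TCP) lies midway between the tips of the shut fingers; the grasp point (between the pads) lies 19 mm behind it (arm.pinch_z is the z of the grasp point in the tool frame, in m); z points along the fingers, y is the direction in which the jaws open and shut (so a half turn about z gives the same grasp; the last joint's range is limited). The gripper opens to 93 mm and grips with 3 to 60 N. Pads are 15 mm wide; open, the fingers measure 128 mm over their backs; the gripper's body (75 mm by 188 mm) begins 65 mm behind the grasp point.
Start: joints at [-1.302, 0.351, 1.652, -0, 1.139, -0.085], TCP at [0.191, -0.516, 0.219] pointing down, gripper open.
Joint ranges: [-2.75, 2.75], [-0.79, 2.1], [0.01, 2.65], [-1.57, 4.71], [0.07, 3.14], [-2.87, 2.87]. Speed limits (rad/s): [2.22, 2.22, 2.79, 3.14, 3.14, 3.14].

## Interface

Orientations are given as a unit quaternion [w, x, y, z].
In Python, from workcell import arm gives the robot as it stands.
- The arm moves only by the tool play_rows, never from a script. Its argument "series" is one flat list of numbers, 7 for each row, row after row: the closure, from -1 (fully open) to 1 (shut), then the shift along the tool's x, y, z in units of 40 mm (1.0 is 40 mm), then the turn, a rotation vector about the tool's x, y, z in rad. A call has 1 to 10 rows; each row shifts and turns the pose as measured when the row begins, along the tool's axes as they then stand; what a row does not reach is not made up. A row lasts 1/12 s, in which the tool goes at most 41.7 mm and 7.16 degrees, less where a joint would pass 70% of its speed; a pose out of reach is approached as far as the arm can. A call is refused whole if a number of a shift passes 1 or a number of a turn 0.125, either way. A call with a gripper value outside its range is refused whole. The fingers move at their own pace and stop on an object; "force" is the grip in N (left out, the last holds). Time passes only in rows, so rows that do not move let the fingers close. It gives the time, the measured TCP pose, the force and the opening at its end, in the units of the state.
- arm.sense(): the state, without advancing time (a new reading comes with each control period).
- arm.snapshot(name): name is "scene" or "top"; returns (picture, depth): 480x640x3 uint8, red, green, blue; 480x640 float32, m along the optical axis (not along the pixel's ray), 0 where there is no reading.
- arm.camera_params(name): a dict with "K" (3x3 intrinsics, pixels), "R" (3x3) and "t" (3): a world point X has camera coordinates R X + t. Camera axes: x right, y down, z forward; pixel columns grow to the right and rows downward; lengths in m; the calibration is good to about 2 mm. A picture is of the moment at which its call begins. camera_params takes no time and is no camera call.
- arm.close_job(): hands the job in, once; it reports no verdict.
The state is a dict: "time_s": time; "q": joint angles; "dq": joint speeds; "effort": joint torques, N m; "tcp_pos": TCP position; "tcp_rot": TCP orientation; "wrist_force": force on the tool from outside, world axes, zero at the start; "moment": the same for the moment, N m; "opening": finger opening in m.
Only numpy, scipy, OpenCV 4.12 (cv2) and the standard library are available. Lean on these libraries where they do the work, as an engineer would, in place of code of your own. Each camera call takes 0.05 s, during which the arm holds its last target. There are 200 camera calls.

## Task

The wooden stand under the drinks canister rocks, because the glide of one leg (the near-right one, seen from the robot) has been driven in too far. Push the orange wedge, thin end first, under that leg until the leg just rests on it and the stand no longer rocks but still stands level, then press firmly straight down on the board's corner above that leg to check that it stays put, and take your hand away. Do it with the fingertips only: pick nothing up, keep the stand where it is, and leave the canister and the other things on the counter undisturbed.

Things in the scene. Friction and masses are not known exactly. Their poses are not given: they have to be found in the camera images.
- stand: Stand of dark wood: board 220 x 300 mm (its x, y), 20 mm thick, top 100 mm above the counter; four 35 mm square legs centred at x +-85, y +-125 mm, wood ending 16 mm above the counter on white domed glides (radius 12 mm). Origin: centre of the footprint at counter level, z up. Three glides touch, so it rests level; the one at x -85, y -125 mm hangs clear. With the canister 3 to 3.7 kg
- short_corner (a point): Point on the top face of the board, 100 mm above the counter, straight above the short leg's centre: the place for the test press, firm at about 10 N. Without the wedge 2.5 to 6.5 N here rocks the stand down by the glide's gap (5 to 10 mm), and it tips back when released
- short_glide (a point): Lowest point of the short leg's glide, straight below short_corner; 5 to 10 mm above the counter at the start (it varies). Axes as the stand's
- wedge: Solid orange plastic wedge, 80 g, flat on the counter right of the short leg, thin end towards it: 150 mm long (x), 45 mm wide (y); its top slopes from 25 mm high at the back (x -75 mm) to 3 mm at the thin end (x +75 mm). Origin: centre of the underside. It slides easily until it meets the glide, then the push climbs steeply: snug at about 6 N; over 12 N shoves the stand along
- wedge_back (a point): Centre of the wedge's upright back face (45 mm wide, 25 mm high), 12.5 mm above the counter; the place to push
- wedge_slope (a point): Centre of the wedge's sloping top face, 14 mm above the counter; its z axis is square to that face, its x axis runs down the slope to the thin end, y as the wedge's. The short glide's z in this frame is the play left between glide and wedge
- canister: White plastic drinks canister with red screw lid and a tap over the stand's far edge: radius 70 mm, 188 mm high, 1.4 to 2.2 kg, standing on the stand's board. Origin: centre of its underside, 100 mm above the counter
- bottle: Brown glass bottle, 60 mm across, 230 mm high, standing on the far right of the counter; origin: centre of the underside
- mug: White mug, 84 mm across, 75 mm high, standing to the right; origin: centre of the underside
- tumbler: Drinking glass, 72 mm across, 95 mm high, standing to the right; origin: centre of the underside
- tub: White open plastic tub 130 x 190 x 85 mm of tea sachets, on the left; origin: centre of the underside
Not all that is in view belongs to the job. What is meant by the wedge is not green, grey or red, and is the smaller of those in its own colour.

How it is judged:
On the way, in this order (a step that is already met when the one before it is completed fails the run):
1. the wedge is under the short leg with less than 1.5 mm of play, the stand level and not being touched (z of short_glide in the frame of wedge_slope between -0.003 and 0.0015 m and x of short_glide in the frame of wedge_slope between -0.07 and 0.073 m and y of short_glide in the frame of wedge_slope between -0.0215 and 0.0215 m and angle between stand's own z axis and vertical below 0.012 rad and contact force between each of the arm, the fingers and stand below 0.5 N), for 0.2 s.
2. the fingers press down on the board's corner above the short leg (within 60 mm of its centre) with more than 6 N, and the stand does not tip (contact force between the fingers and stand above 6 N and horizontal distance between the grasp point and short_corner below 0.06 m and height (world z) of the grasp point above 0.09 m and angle between stand's own z axis and vertical below 0.015 rad), for 0.3 s.
At the end, for the whole second after the job is handed in: The wedge lies on the counter under the short leg with less than 1.5 mm of play between glide and wedge, the stand is level within 0.7 degrees and within 30 mm of where it stood, the canister stands upright on it, and all is at rest (z of short_glide in the frame of wedge_slope between -0.003 and 0.0015 m and x of short_glide in the frame of wedge_slope between -0.07 and 0.073 m and y of short_glide in the frame of wedge_slope between -0.0215 and 0.0215 m and angle between stand's own z axis and vertical below 0.012 rad and distance of each of stand, canister from where it was at the start of the episode below 0.03 m and height (world z) of wedge below 0.004 m and angle between canister's own z axis and vertical below 0.03 rad and z of canister in the frame of stand above 0.095 m and linear speed of each of stand, wedge below 0.01 m/s); the robot touches nothing.
It fails at once if the wedge is lifted or tipped off the counter (height (world z) of wedge above 0.012 m or angle between wedge's own z axis and vertical above 0.2 rad).
It fails at once if the stand is lifted, tipped over or shifted by more than 30 mm (height (world z) of stand above 0.012 m or angle between stand's own z axis and vertical above 0.15 rad or distance of stand from where it was at the start of the episode above 0.03 m).
It fails at once if the canister is lifted, tipped or shifted by more than 30 mm (angle between canister's own z axis and vertical above 0.2 rad or distance of canister from where it was at the start of the episode above 0.03 m).
It fails at once if a bystander is moved by more than 20 mm or tipped (distance of any of bottle, mug, tumbler, tub from where it was at the start of the episode above 0.02 m or angle between any of bottle, mug, tumbler, tub's own z axis and vertical above 0.2 rad).
It also fails if it takes over 51 s, if anything falls off the work surface, if the arm or the gripper's body presses on something with over 40 N, if the wrist force passes 120 N, or if a joint passes its speed limit or range.

## Working session

There is one attempt and no reset: what is moved stays moved. The work goes in short steps, Python scripts to look and compute and a tool call to move; the robot and the scene stay as the last step left them, time stands still between calls to the robot, and variables do not carry over. Pictures are saved under pics/ and viewed, about 8 in all and at most 12, crops included, and the job is handed in when it is done.

Besides the shell and the picture viewer there is one more tool, called after "Emit:" by a JSON object that holds its "method" and its "body", one argument or row to a line. play_rows: Moves the arm, as the interface text tells. Its arguments: {"type":"object","properties":{"series":{"type":"array","items":{"type":"number"}},"force":{"type":"number"}},"required":["series"]}

```bash
mkdir -p pics; cat > h.py <<'E'
import numpy as np, cv2
from workcell import arm
def snap(n,f=None):
    p,d=arm.snapshot(n)
    if f: cv2.imwrite('pics/'+f,p[:,:,::-1])
    return p,d
def world(n,d):
    c=arm.camera_params(n);K,R,t=map(np.array,(c['K'],c['R'],c['t']))
    v,u=np.indices(d.shape)
    X=np.stack([(u-K[0,2])/K[0,0]*d,(v-K[1,2])/K[1,1]*d,d],-1)
    return (X-t)@R
E
python3 - <<'E'
from h import *
for n in('scene','top'):
    p,d=snap(n,n+'1.png'); np.savez(n+'1.npz',p=p,d=d)
    c=arm.camera_params(n);print(n,c)
    W=world(n,d)
    hsv=cv2.cvtColor(p,cv2.COLOR_RGB2HSV)
    m=((hsv[...,0]>5)&(hsv[...,0]<22)&(hsv[...,1]>150)&(hsv[...,2]>120)).astype('uint8')
    k,l,s,ce=cv2.connectedComponentsWithStats(m)
    for i in range(1,k):
        if s[i,4]>80:
            w=W[(l==i)&(d>0)]; print(i,s[i],w.min(0).round(3),w.max(0).round(3),w.mean(0).round(3))
s=arm.sense();print(s,arm.pinch_z)
E
```

```text
scene {'K': array([[474.87446244,   0.        , 321.65739738],
       [  0.        , 474.87446244, 240.6769306 ],
       [  0.        ,   0.        ,   1.        ]]), 'R': array([[-0.89141933, -0.4528439 ,  0.0174351 ],
       [-0.30393998,  0.56888066, -0.76419584],
       [ 0.33614293, -0.68651817, -0.64474858]]), 't': array([0.46145086, 0.25747372, 1.31057201])}
15 [288 214  47  35 463] [ 0.545 -0.288 -0.006] [ 0.737 -0.051  0.106] [ 0.594 -0.176  0.019]
18 [ 342  238   71   47 1179] [ 0.268 -0.202 -0.005] [ 0.511 -0.067  0.041] [ 0.38  -0.115  0.018]
37 [330 290  35  50 121] [ 0.301  0.028 -0.004] [0.457 0.185 0.032] [0.384 0.095 0.004]
47 [281 374  21  11  92] [0.371 0.394 0.029] [0.427 0.415 0.065] [0.406 0.403 0.035]
48 [259 381  37  26 245] [0.346 0.427 0.031] [0.466 0.485 0.078] [0.408 0.448 0.038]
49 [250 398  39  29 262] [0.35  0.479 0.03 ] [0.455 0.511 0.055] [0.399 0.496 0.035]
50 [241 419  22   9  83] [0.397 0.524 0.031] [0.447 0.542 0.039] [0.419 0.534 0.035]
top {'K': array([[564.89941493,   0.        , 320.31618459],
       [  0.        , 564.89941493, 235.81878221],
[... 605 characters left out ...]
0.077] [0.374 0.496 0.036]
{'time_s': 0.1, 'q': array([-1.30159704e+00,  3.51213411e-01,  1.65233714e+00, -6.30195230e-05,
        1.13910613e+00, -8.46160031e-02]), 'dq': array([-0.00056675, -0.00127649, -0.00228976,  0.00164962,  0.00064828,
       -0.00043655]), 'effort': array([ 1.73067627e-03, -4.98027742e+01, -2.85703880e+01,  7.00272666e-02,
        2.38991180e-02, -3.42664384e-05]), 'tcp_pos': array([ 0.19048314, -0.51563693,  0.21814698]), 'tcp_rot': array([-5.27113944e-04,  9.84390148e-01,  1.75999298e-01, -7.75211314e-05]), 'wrist_force': array([-0.46970363,  0.1915947 , -0.25534112]), 'moment': array([ 0.01491585, -0.00085095,  0.05951819]), 'opening': 0.0930848046646887} -0.0188
```

View pics/top1.png

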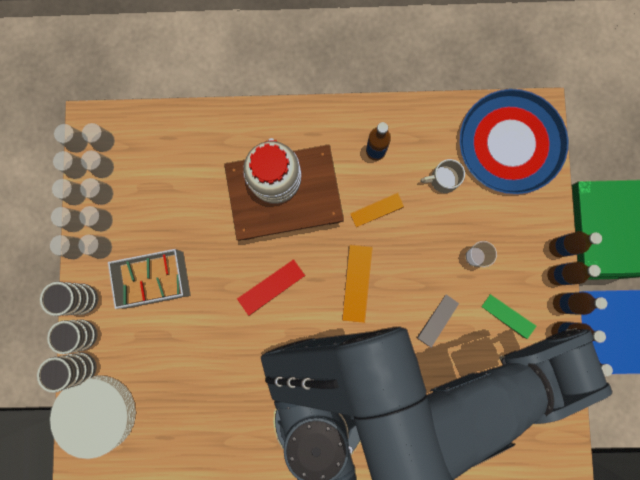

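View pics/scene1.png

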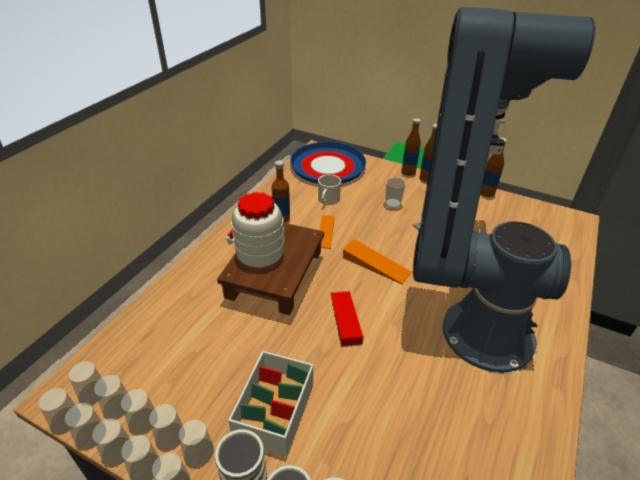

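The top view shows two orange wedges: A at (377,210), short and pointing at the stand's near-right leg, and B at (358,284), longer. A fits because it's the smaller one and lies right of the short leg. The red one at (272,288), grey at (437,320) and green at (508,316) are ruled out by colour. I'll confirm A in a crop and measure.

```bash
python3 - <<'E'
from h import *
z=np.load('top1.npz');p,d=z['p'],z['d'];W=world('top',d)
hsv=cv2.cvtColor(p,cv2.COLOR_RGB2HSV)
cv2.imwrite('pics/crop1.png',cv2.resize(p[130:260,210:420,::-1],None,fx=3.8,fy=3.8,interpolation=cv2.INTER_CUBIC))
c=arm.camera_params('top');K,R,t=map(np.array,(c['K'],c['R'],c['t']));C=-R.T@t
def plane(uv,h):
    r=(np.c_[uv,np.ones(len(uv))]@np.linalg.inv(K).T)@R; return (C+r*((h-C[2])/r[:,2])[:,None])[:,:2]
def rect(P):
    r=cv2.minAreaRect(P.astype(np.float32)*1000);print(r,'\n',cv2.boxPoints(r).round(1).tolist())
m=((hsv[...,0]>5)&(hsv[...,0]<22)&(hsv[...,1]>150)&(hsv[...,2]>120)).astype('uint8')
k,l,s,ce=cv2.connectedComponentsWithStats(m)
i=l[210,377];mm=l==i
v,u=np.nonzero(mm)
rect(plane(np.c_[u,v],0.012))
w=W[cv2.erode(mm.astype('uint8'),np.ones((3,3)))>0]
A=np.c_[w[:,:2],np.ones(len(w))];co=np.linalg.lstsq(A,w[:,2],rcond=None)[0]
print('slope',co,'mean',w.mean(0))
b=(abs(W[...,2]-.1)<.012)&(p.max(2)<130)&(abs(W[...,0]-.65)<.25)&(abs(W[...,1])<.3)&(d>0)
b=cv2.morphologyEx(b.astype('uint8'),cv2.MORPH_OPEN,np.ones((3,3)))
k,l,s,ce=cv2.connectedComponentsWithStats(b);i=1+np.argmax(s[1:,4]);v,u=np.nonzero(l==i)
print('z',np.median(W[l==i][:,2]));rect(plane(np.c_[u,v],0.1));rect(W[l==i][:,:2])
for n,uv in (('bottle',(378,145)),('mug',(450,177)),('glass',(481,254))): print(n,W[uv[1],uv[0]])
E
```

```text
((589.0413208007812, -177.55880737304688), (48.72235870361328, 155.0747528076172), 22.476877212524414) 
 [[536.9000244140625, -115.19999694824219], [596.2000122070312, -258.5], [641.2000122070312, -239.89999389648438], [581.9000244140625, -96.5999984741211]]
slope [-4.99750339 -1.58800523  2.67996066] mean [ 0.58711931 -0.176543    0.02618113]
z 0.10019258493506868
((630.474853515625, 86.0490951538086), (219.3562469482422, 298.38983154296875), 9.041034698486328) 
 [[498.70001220703125, 216.1999969482422], [545.5999755859375, -78.5], [762.2000122070312, -44.099998474121094], [715.2999877929688, 250.60000610351562]]
((632.02197265625, 86.64070892333984), (220.19419860839844, 299.6257019042969), 9.047174453735352) 
 [[499.70001220703125, 217.3000030517578], [546.9000244140625, -78.5999984741211], [764.2999877929688, -44.0], [717.2000122070312, 251.89999389648438]]
bottle [ 0.74154824 -0.17505157  0.15238164]
mug [ 0.68295338 -0.39658074 -0.00090518]
glass [ 0.45364137 -0.47242368  0.00739078]
```

View pics/crop1.png

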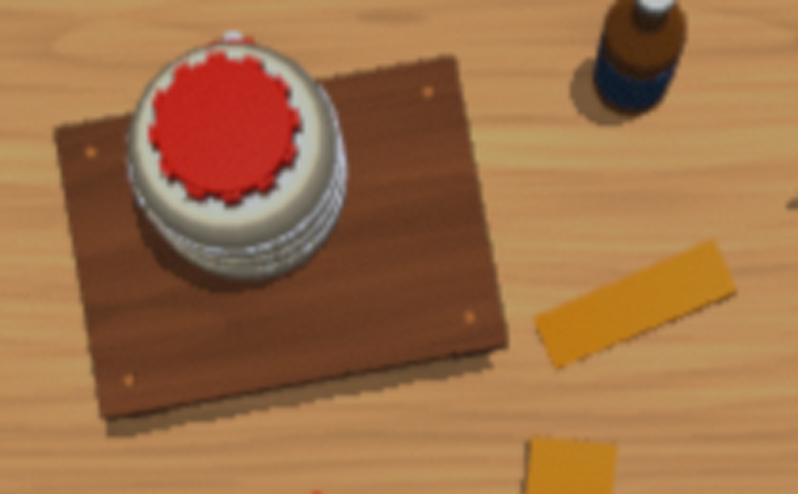

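The crop confirms A at (635,305) in the crop: it's the small orange wedge with its thin end towards the leg, but about 28 mm off line. I'll first nudge its back end sideways so it points at the leg, starting with a move over its far side.

Emit:
{"method": "play_rows", "body": {
  "series": [1, 0.95, -0.21, 0, 0, 0, 0, 1, 0.95, -0.21, 0, 0, 0, 0, 1, 0.95, -0.21, 0, 0, 0, 0, 1, 0.95, -0.21, 0, 0, 0, 0, 1, 0.95, -0.21, 0, 0, 0, 0, 1, 0.95, -0.21, 0, 0, 0, 0, 1, 0.95, -0.21, 0, 0, 0, 0, 1, 0.95, -0.21, 0, 0, 0, 0, 1, 0.95, -0.21, 0, 0, 0, 0, 1, 0.95, -0.21, 0, 0, 0, 0],
  "force": 20
}}

```text
time_s: 0.93
tcp_pos: [0.5258, -0.2991, 0.2153]
tcp_rot: [-0.002, 0.985, 0.17, -0.002]
wrist_force: [0.2, -0.5, 0.4]
opening: 0.0309
```

Emit:
{"method": "play_rows", "body": {
  "series": [1, 0.9, -0.19, 0, 0, 0, 0, 1, 0.9, -0.19, 0, 0, 0, 0, 1, 0.9, -0.19, 0, 0, 0, 0, 1, 0.8, -0.19, 0, 0, 0, 0, 1, 0, 0, 0, 0, 0, 0, 1, 0, 0, 0.9, 0, 0, 0, 1, 0, 0, 0.9, 0, 0, 0, 1, 0, 0, 0.9, 0, 0, 0, 1, 0, 0, 0, 0, 0, 0]
}}

```text
time_s: 1.68
tcp_pos: [0.6578, -0.2104, 0.101]
tcp_rot: [-0.003, 0.985, 0.175, -0.002]
wrist_force: [-0.1, -1.3, -0.7]
opening: 0.0008
```

```bash
python3 - <<'E'
from h import *
s=arm.sense();print(s['tcp_pos'],s['tcp_rot'],s['opening'],s['wrist_force'])
p,d=snap('top')
cv2.imwrite('pics/crop2.png',cv2.resize(p[100:260,250:470,::-1],None,fx=3.5,fy=3.5))
E
```

```text
[ 0.65781126 -0.2103838   0.10095401] [-0.00260431  0.98456071  0.17501657 -0.00162285] 0.0007998586905604568 [-0.1189078  -1.25538107 -0.67758469]
```

View pics/crop2.png

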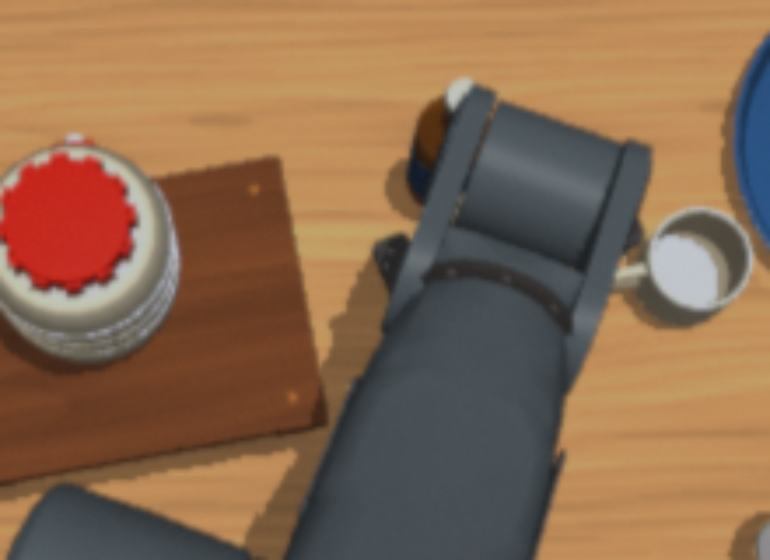

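```bash
python3 - <<'E'
from h import *
z=np.load('top1.npz');W=world('top',z['d']);V,U=np.indices(z['d'].shape)
b=(W[...,2]>.1)&(U>360)&(U<400)&(V>115)&(V<165)
w=W[b];print('bottle',w.min(0),w.max(0),w[w[:,2]>.215].mean(0))
c=(W[...,2]>.27)&(U>230)&(U<310)&(V>130)&(V<200);print('can',W[c].mean(0),W[c].min(0),W[c].max(0))
m=(abs(V-177)<25)&(abs(U-445)<30)&(W[...,2]>.05);print('mug',W[m].min(0),W[m].max(0))
for n in('scene','top'):
  p,d=snap(n);W=world(n,d)
  a=(abs(W[...,0]-.72)<.1)&(abs(W[...,1]+.2)<.15)&(d>0)
  w=W[a&(p.std(2)<12)&(p.max(2)<110)];
  for lo in np.arange(.1,.6,.05):
    q=w[(w[:,2]>lo)&(w[:,2]<lo+.05)]
    if len(q)>5: print(n,lo.round(2),len(q),q.min(0).round(3),q.max(0).round(3))
E
```

```text
bottle [ 0.32140826 -0.20912312  0.10005422] [ 0.79370566 -0.04130605  1.63247063] [ 0.74193274 -0.17278509  0.30465131]
can [0.66102995 0.10286044 0.30406888] [ 0.32140826 -0.04130605  0.27017113] [0.71709031 0.15393283 1.63247063]
mug [ 0.32140826 -0.42179528  0.0503279 ] [ 0.71913037 -0.04130605  1.63247063]
scene 0.1 49 [ 0.651 -0.202  0.1  ] [ 0.784 -0.149  0.143]
scene 0.15 34 [ 0.621 -0.292  0.19 ] [ 0.672 -0.119  0.2  ]
scene 0.2 434 [ 0.62  -0.298  0.2  ] [ 0.78  -0.111  0.249]
scene 0.25 263 [ 0.621 -0.233  0.25 ] [ 0.698 -0.16   0.3  ]
scene 0.3 259 [ 0.62  -0.223  0.301] [ 0.712 -0.141  0.35 ]
scene 0.35 343 [ 0.62  -0.172  0.35 ] [ 0.726 -0.125  0.4  ]
scene 0.4 365 [ 0.62  -0.264  0.4  ] [ 0.725 -0.126  0.45 ]
scene 0.45 41 [ 0.621 -0.154  0.45 ] [ 0.655 -0.126  0.468]
top 0.1 29 [ 0.741 -0.206  0.103] [ 0.769 -0.151  0.149]
top 0.15 10 [ 0.752 -0.203  0.151] [ 0.766 -0.169  0.199]
top 0.2 129 [ 0.626 -0.307  0.2  ] [ 0.766 -0.113  0.242]
top 0.25 7 [ 0.666 -0.172  0.258] [ 0.682 -0.166  0.285]
top 0.35 79 [ 0.62  -0.268  0.356] [ 0.705 -0.137  0.4  ]
top 0.4 1519 [ 0.62  -0.279  0.4  ] [ 0.715 -0.138  0.45 ]
top 0.45 136 [ 0.62  -0.246  0.45 ] [ 0.665 -0.131  0.474]
```

Emit:
{"method": "play_rows", "body": {
  "series": [1, -0.25, 0.18, 0.4, 0, 0, 0, 1, 0, 0, 0.7, 0, 0, 0, 1, 0, 0, 0.7, 0, 0, 0, 1, 0, 0, 0.3, 0, 0, 0, 1, 0, 0, 0, 0, 0, 0]
}}

```text
time_s: 2.25
tcp_pos: [0.6637, -0.2276, 0.0405]
tcp_rot: [0.007, 0.985, 0.174, 0.014]
wrist_force: [-0.2, -0.1, 0.5]
opening: 0.0004
```

Emit:
{"method": "play_rows", "body": {
  "series": [1, 0, 0, 0, 0, 0, 0, 1, 0, 0, 0, 0, 0, 0]
}}

```text
time_s: 2.42
tcp_pos: [0.6654, -0.2285, 0.0446]
tcp_rot: [0.008, 0.985, 0.174, 0.015]
wrist_force: [0.2, -0.2, 0.2]
opening: 0.0004
```

```bash
cat >> h.py <<'E'
from scipy.spatial.transform import Rotation as Ro
def go(pos,jaw):
    "shift (units of 40 mm, tool axes) and turn to reach pos with tool down, tool y at angle jaw (deg)"
    s=arm.sense();w,x,y,z=s['tcp_rot'];R=Ro.from_quat([x,y,z,w])
    j=np.radians(jaw);ty=np.array([np.cos(j),np.sin(j),0]);tz=np.array([0,0,-1]);T=Ro.from_matrix(np.c_[np.cross(ty,tz),ty,tz])
    print('pos',s['tcp_pos'].round(4),'F',s['wrist_force'].round(1),'shift',(R.inv().apply(np.array(pos)-s['tcp_pos'])/.04).round(2),'turn',(R.inv()*T).as_rotvec().round(3))
E
python3 -c "
from h import *
go([.650,-.221,.009],-69.7)"
```

```text
pos [ 0.6654 -0.2285  0.0446] F [ 0.2 -0.2  0.2] shift [-0.32 -0.33  0.87] turn [ 0.022 -0.027 -0.004]
```

Emit:
{"method": "play_rows", "body": {
  "series": [1, -0.3, -0.3, 0, 0.022, -0.027, 0, 1, 0, 0, 0.4, 0, 0, 0, 1, 0, 0, 0.4, 0, 0, 0, 1, 0, 0, 0, 0, 0, 0]
}}

```text
time_s: 2.75
tcp_pos: [0.6509, -0.2214, 0.0152]
tcp_rot: [0.001, 0.985, 0.174, 0.002]
wrist_force: [0.7, 0.6, -1.0]
opening: 0.0005
```

```bash
python3 -c "
from h import *
go([.650,-.221,.009],-69.7)"
```

```text
pos [ 0.6509 -0.2214  0.0152] F [ 0.7  0.6 -1. ] shift [-0.02 -0.02  0.15] turn [ 0.002 -0.003 -0.004]
```

Emit:
{"method": "play_rows", "body": {
  "series": [1, 0, 0, 0.14, 0, 0, 0, 1, -0.15, 0, 0, 0, 0, 0, 1, -0.15, 0, 0, 0, 0, 0, 1, -0.15, 0, 0, 0, 0, 0, 1, -0.15, 0, 0, 0, 0, 0, 1, -0.15, 0, 0, 0, 0, 0, 1, -0.1, 0, 0, 0, 0, 0, 1, 0, 0, 0, 0, 0, 0]
}}

```text
time_s: 3.42
tcp_pos: [0.6149, -0.2344, 0.0077]
tcp_rot: [0.001, 0.985, 0.174, 0.001]
wrist_force: [0.3, -0.4, 0.5]
opening: 0.0004
```

```bash
python3 -c "
from h import *
go([.650,-.221,.009],-69.7)"
```

```text
pos [ 0.6149 -0.2344  0.0077] F [ 0.3 -0.4  0.5] shift [ 0.94 -0.01 -0.03] turn [ 0.002 -0.002 -0.004]
```

Emit:
{"method": "play_rows", "body": {
  "series": [1, 0.25, 0, 0, 0, 0, 0, 1, 0, 0, -0.9, 0, 0, 0, 1, 0, 0.6, -0.9, 0, 0, 0, 1, 0, 0.8, -0.9, 0, 0, 0, 1, 0, 0.9, -0.5, 0, 0, 0, 1, 0, 0.5, 0, 0, 0, -0.12, 1, 0, 0, 0, 0, 0, -0.12, 1, 0, 0, 0, 0, 0, -0.12, 1, 0, 0, 0, 0, 0, -0.12, 1, 0, 0, 0, 0, 0, -0.12]
}}

```text
time_s: 4.25
tcp_pos: [0.6694, -0.3359, 0.1409]
tcp_rot: [0.003, 0.884, 0.467, 0.002]
wrist_force: [-0.2, 0.6, 1.2]
opening: 0.0008
```

```bash
cat >> h.py <<'E'
def wedge(f=None):
    p,d=snap('top')
    c=arm.camera_params('top');K,R,t=map(np.array,(c['K'],c['R'],c['t']));C=-R.T@t
    hsv=cv2.cvtColor(p,cv2.COLOR_RGB2HSV)
    m=((hsv[...,0]>5)&(hsv[...,0]<22)&(hsv[...,1]>150)&(hsv[...,2]>100)).astype('uint8')
    m[:,:290]=0;m[:,420:]=0;m[:160]=0;m[241:]=0
    k,l,s,ce=cv2.connectedComponentsWithStats(m);i=1+np.argmax(s[1:,4]);v,u=np.nonzero(l==i)
    r=(np.c_[u,v,np.ones(len(u))]@np.linalg.inv(K).T)@R;P=(C+r*((.012-C[2])/r[:,2])[:,None])[:,:2]
    q=cv2.minAreaRect(P.astype(np.float32)*1000);print('n',len(u),q,cv2.boxPoints(q).round(1).tolist())
    if f: cv2.imwrite('pics/'+f,cv2.resize(p[130:260,260:470,::-1],None,fx=3.8,fy=3.8))
E
python3 -c "
from h import *
go([.580,-.34,.15],8);wedge('w2.png')"
```

```text
pos [ 0.6694 -0.3359  0.1409] F [-0.2  0.6  1.2] shift [-1.34 -1.79 -0.24] turn [ 0.006  0.002 -0.738]
n 2717 ((647.5263671875, 13.297569274902344), (196.3394317626953, 155.65927124023438), 8.928762435913086) [[538.5, 74.9000015258789], [562.5999755859375, -78.80000305175781], [756.5999755859375, -48.400001525878906], [732.4000244140625, 105.4000015258789]]
```

View pics/w2.png

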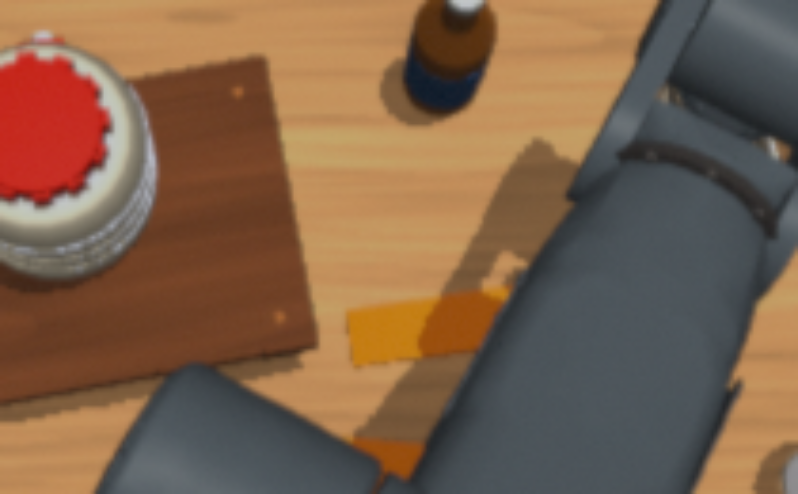

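Emit:
{"method": "play_rows", "body": {
  "series": [1, -0.8, -0.55, -0.1, 0, 0, 0, 1, -0.8, -0.55, -0.1, 0, 0, 0, 1, -0.8, -0.55, 0, 0, 0, 0, 1, -0.8, -0.5, 0, 0, 0, 0, 1, 0, 0, 0, 0, 0, -0.12, 1, 0, 0, 0, 0, 0, -0.12, 1, 0, 0, 0, 0, 0, -0.12, 1, 0, 0, 0, 0, 0, -0.12, 1, 0, 0, 0, 0, 0, -0.12, 1, 0, 0, 0, 0, 0, -0.05]
}}

```text
time_s: 5.13
tcp_pos: [0.5264, -0.3941, 0.1496]
tcp_rot: [0.004, 0.685, 0.729, 0.001]
wrist_force: [0.1, 0.2, 0.3]
opening: 0.0007
```

```bash
sed -i 's/:290\]=0/:341]=0/; s/2\]>100/2]>75/' h.py; python3 -c "
from h import *
go([.580,-.34,.15],8);wedge('w3.png')"
```

```text
pos [ 0.5264 -0.3941  0.1496] F [0.1 0.2 0.3] shift [ 1.27  1.42 -0.01] turn [ 0.007  0.005 -0.077]
n 878 ((573.5933227539062, -178.94479370117188), (49.62466812133789, 154.06365966796875), 7.1263813972473145) [[539.4000244140625, -105.5999984741211], [558.5, -258.5], [607.7999877929688, -252.3000030517578], [588.7000122070312, -99.4000015258789]]
```

View pics/w3.png

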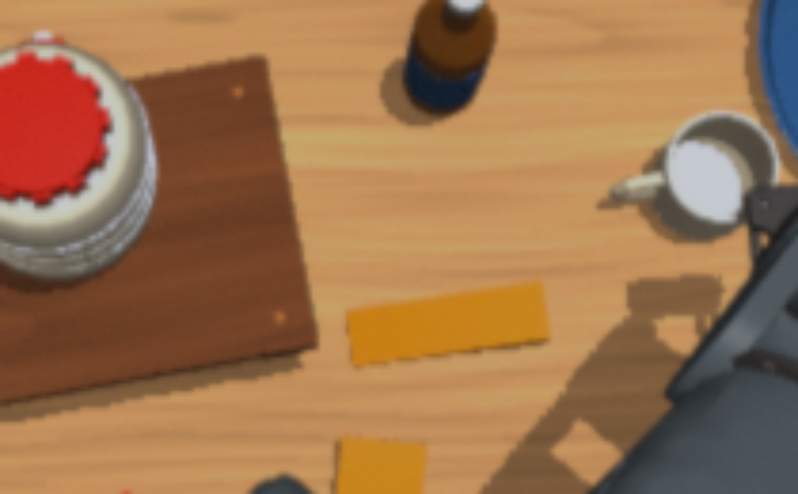

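```bash
python3 -c "
from h import *
go([.5846,-.273,.15],4.6)"
```

```text
pos [ 0.5265 -0.3941  0.1496] F [-0.   0.2  0.7] shift [ 2.93  1.64 -0.01] turn [ 0.008  0.005 -0.017]
```

Emit:
{"method": "play_rows", "body": {
  "series": [1, 0.75, 0.42, 0, 0.008, 0.005, -0.017, 1, 0.75, 0.42, 0, 0, 0, 0, 1, 0.75, 0.42, 0, 0, 0, 0, 1, 0.65, 0.36, 0, 0, 0, 0, 1, 0, 0, 0, 0, 0, 0, 1, 0, 0, 0.8, 0, 0, 0, 1, 0, 0, 0.8, 0, 0, 0, 1, 0, 0, 0, 0, 0, 0]
}}

```text
time_s: 5.85
tcp_pos: [0.5907, -0.2686, 0.087]
tcp_rot: [0.004, 0.69, 0.724, 0.001]
wrist_force: [-0.3, 0.8, -0.5]
opening: 0.0006
```

```bash
python3 -c "
from h import *
go([.5846,-.273,.01],4.6)"
```

```text
pos [ 0.5907 -0.2686  0.087 ] F [-0.3  0.8 -0.5] shift [-0.09 -0.17  1.93] turn [ 0.006  0.004 -0.032]
```

Emit:
{"method": "play_rows", "body": {
  "series": [1, -0.12, -0.17, 0, 0.006, 0.004, -0.03, 1, 0, 0, 0.6, 0, 0, 0, 1, 0, 0, 0.6, 0, 0, 0, 1, 0, 0, 0.4, 0, 0, 0, 1, 0, 0, 0.2, 0, 0, 0, 1, 0, 0, 0, 0, 0, 0]
}}

```text
time_s: 6.35
tcp_pos: [0.5873, -0.2771, 0.0192]
tcp_rot: [0.003, 0.685, 0.729, 0.0]
wrist_force: [-1.0, -1.1, -0.9]
opening: 0.0008
```

```bash
python3 -c "
from h import *
go([.5846,-.273,.01],4.6)"
```

```text
pos [ 0.5873 -0.2771  0.0192] F [-1.  -1.1 -0.9] shift [ 0.11 -0.06  0.23] turn [ 0.004  0.003 -0.018]
```

Emit:
{"method": "play_rows", "body": {
  "series": [1, 0.0, -0.06, 0.2, 0.004, 0.003, -0.018, 1, 0.2, 0, 0, 0, 0, 0, 1, 0.2, 0, 0, 0, 0, 0, 1, 0.2, 0, 0, 0, 0, 0, 1, 0.2, 0, 0, 0, 0, 0, 1, 0.2, 0, 0, 0, 0, 0, 1, 0.2, 0, 0, 0, 0, 0, 1, 0.2, 0, 0, 0, 0, 0, 1, 0, 0, 0, 0, 0, 0]
}}

```text
time_s: 7.1
tcp_pos: [0.5824, -0.2164, 0.0167]
tcp_rot: [0.003, 0.678, 0.735, 0.001]
wrist_force: [0.0, -0.1, -1.2]
opening: 0.0011
```

```bash
python3 -c "
from h import *
go([.5667,-.0504,.01],4.6);wedge('w4.png')"
```

```text
pos [ 0.5824 -0.2164  0.0167] F [ 0.  -0.1 -1.2] shift [ 4.17 -0.06  0.15] turn [ 0.005  0.004 -0.   ]
n 381 ((570.0743408203125, -109.93779754638672), (48.8035774230957, 79.52349090576172), 6.461026191711426) [[541.4000244140625, -73.19999694824219], [550.2999877929688, -152.1999969482422], [598.7999877929688, -146.6999969482422], [589.7999877929688, -67.69999694824219]]
```

View pics/w4.png

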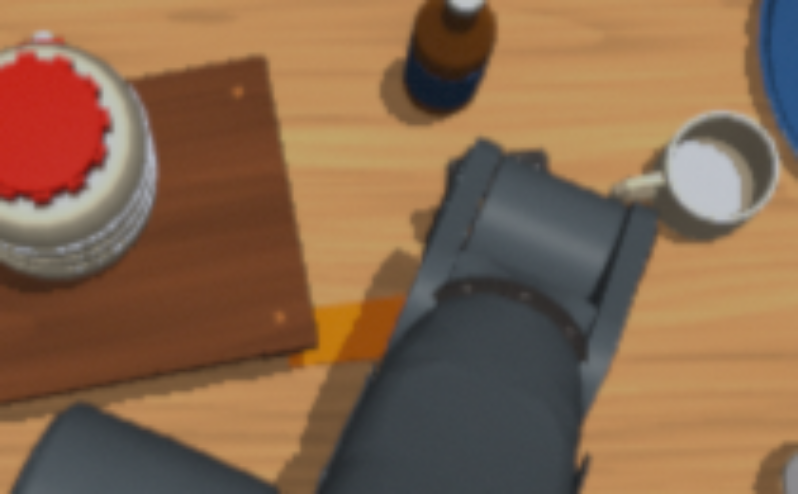

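Emit:
{"method": "play_rows", "body": {
  "series": [1, 0.08, 0, 0.12, 0.005, 0.004, 0, 1, 0.12, 0, 0, 0, 0, 0, 1, 0.12, 0, 0, 0, 0, 0, 1, 0.1, 0, 0, 0, 0, 0, 1, 0, 0, 0, 0, 0, 0]
}}

```text
time_s: 7.57
tcp_pos: [0.5814, -0.1996, 0.0114]
tcp_rot: [0.0, 0.679, 0.735, 0.0]
wrist_force: [0.0, 0.1, 0.0]
opening: 0.0006
```

Emit:
{"method": "play_rows", "body": {
  "series": [1, 0.06, 0, 0, 0, 0, 0, 1, 0.06, 0, 0, 0, 0, 0]
}}

```text
time_s: 7.73
tcp_pos: [0.581, -0.1948, 0.0114]
tcp_rot: [0.0, 0.679, 0.734, 0.0]
wrist_force: [0.4, -1.6, 0.0]
opening: 0.0005
```

Emit:
{"method": "play_rows", "body": {
  "series": [1, 0.06, 0, 0, 0, 0, 0, 1, 0.06, 0, 0, 0, 0, 0]
}}

```text
time_s: 7.9
tcp_pos: [0.5807, -0.1899, 0.0115]
tcp_rot: [0.001, 0.679, 0.734, 0.0]
wrist_force: [-0.1, -4.2, -0.1]
opening: 0.0002
```

Emit:
{"method": "play_rows", "body": {
  "series": [1, 0.04, 0, 0, 0, 0, 0]
}}

```text
time_s: 7.98
tcp_pos: [0.5808, -0.1887, 0.0117]
tcp_rot: [0.001, 0.679, 0.735, 0.0]
wrist_force: [-0.8, -6.4, -0.6]
opening: 0.0004
```

```bash
cat >> h.py <<'E'
def tilt():
    p,d=snap('top');W=world('top',d)
    b=(abs(W[...,2]-.1)<.02)&(abs(W[...,0]-.6)<.12)&(abs(W[...,1]-.09)<.16)&(p.max(2)<110)&(p[...,0]>p[...,2]*1.5)&(d>0)
    w=W[b]
    for _ in range(3):
        A=np.c_[w[:,:2]-[.63,.086],np.ones(len(w))];c=np.linalg.lstsq(A,w[:,2],rcond=None)[0];w=w[abs(A@c-w[:,2])<.004]
    print('plane',len(w),c.round(4))
E
python3 -c "
from h import *
go([.5667,-.0504,.01],4.6);tilt()"
```

```text
pos [ 0.5808 -0.1887  0.0117] F [-0.8 -6.4 -0.6] shift [ 3.47 -0.08  0.03] turn [ 0.002  0.002 -0.001]
plane 2266 [0.0044 0.002  0.1004]
```

Emit:
{"method": "play_rows", "body": {
  "series": [1, 0.01, 0, 0, 0, 0, 0]
}}

```text
time_s: 8.12
tcp_pos: [0.5809, -0.1884, 0.0118]
tcp_rot: [0.002, 0.679, 0.735, -0.0]
wrist_force: [0.6, -6.1, -0.7]
opening: 0.0003
```

Snug at about 6 N. I'll back off, rise, and check the wedge and how level the board is.

Emit:
{"method": "play_rows", "body": {
  "series": [1, -0.3, 0, 0, 0, 0, 0, 1, -0.8, 0, 0, 0, 0, 0, 1, -0.8, 0, -0.3, 0, 0, 0, 1, -0.9, 0, -0.9, 0, 0, 0, 1, -0.9, 0, -0.9, 0, 0, 0, 1, -0.9, 0, -0.9, 0, 0, 0, 1, -0.9, 0, -0.9, 0, 0, 0, 1, 0, 0, -0.4, 0, 0, 0, 1, 0, 0, 0, 0, 0, 0]
}}

```text
time_s: 8.87
tcp_pos: [0.594, -0.3925, 0.1623]
tcp_rot: [-0.003, 0.678, 0.735, 0.0]
wrist_force: [0.2, 0.1, 0.4]
opening: 0.0005
```

```bash
python3 - <<'E'
from h import *
go([.560,-.06,.16],9);tilt();wedge('w5.png')
p,d=snap('scene');cv2.imwrite('pics/s5.png',cv2.resize(p[180:320,210:410,::-1],None,fx=4,fy=4,interpolation=cv2.INTER_CUBIC))
E
```

```text
pos [ 0.594  -0.3925  0.1623] F [0.2 0.1 0.4] shift [ 8.35 -0.18  0.1 ] turn [-0.004 -0.005 -0.077]
plane 1492 [0.0058 0.0005 0.1003]
n 623 ((572.6031494140625, -125.23112487792969), (49.147274017333984, 109.39849853515625), 5.134600639343262) [[543.2000122070312, -73.0], [553.0, -181.89999389648438], [602.0, -177.5], [592.2000122070312, -68.5999984741211]]
```

View pics/w5.png

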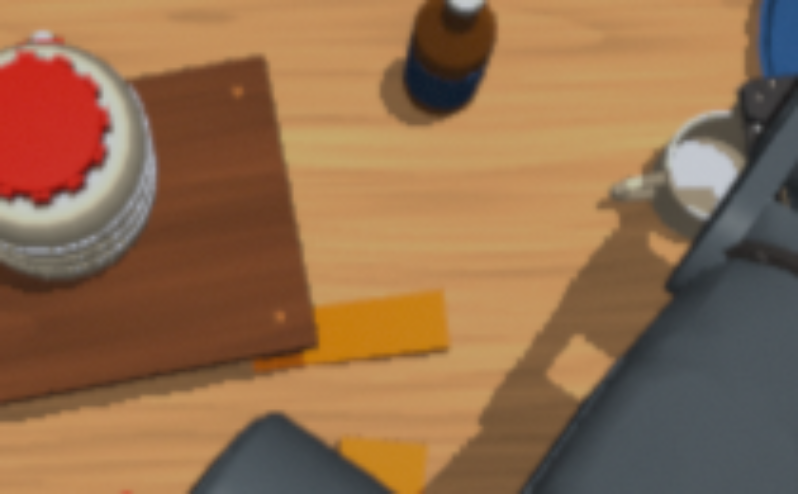

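Pushed in to the glide: the wedge's axis runs within about 1 mm of the leg centre, about 20 mm past the thin end, and the board is unmoved and level. Next is the press.

Emit:
{"method": "play_rows", "body": {
  "series": [1, 0.9, -0.02, 0, -0.004, -0.005, -0.077, 1, 0.9, 0, 0, 0, 0, 0, 1, 0.9, 0, 0, 0, 0, 0, 1, 0.9, 0, 0, 0, 0, 0, 1, 0.9, 0, 0, 0, 0, 0, 1, 0.9, 0, 0, 0, 0, 0, 1, 0.9, 0, 0, 0, 0, 0, 1, 0.7, 0, 0, 0, 0, 0, 1, 0, 0, 0, 0, 0, 0]
}}

```text
time_s: 9.77
tcp_pos: [0.5358, -0.0918, 0.1417]
tcp_rot: [-0.018, 0.645, 0.764, -0.004]
wrist_force: [0.3, 0.0, -0.2]
opening: 0.0006
```

```bash
python3 -c "
from h import *
go([.565,-.052,.11],9)"
```

```text
pos [ 0.5358 -0.0918  0.1417] F [ 0.3  0.  -0.2] shift [0.84 0.91 0.78] turn [-0.029 -0.022  0.011]
```

Emit:
{"method": "play_rows", "body": {
  "series": [1, 0.4, 0.45, 0, -0.029, -0.022, 0.011, 1, 0.45, 0.45, 0, 0, 0, 0, 1, 0, 0, 0.3, 0, 0, 0, 1, 0, 0, 0, 0, 0, 0]
}}

```text
time_s: 10.1
tcp_pos: [0.5622, -0.0462, 0.1235]
tcp_rot: [-0.004, 0.647, 0.762, -0.002]
wrist_force: [0.1, 0.5, 0.1]
opening: 0.0004
```

```bash
python3 -c "
from h import *
go([.565,-.052,.105],9)"
```

```text
pos [ 0.5622 -0.0462  0.1235] F [0.1 0.5 0.1] shift [-0.16  0.05  0.46] turn [-0.009 -0.003  0.006]
```

Emit:
{"method": "play_rows", "body": {
  "series": [1, -0.14, 0.05, 0.2, -0.009, -0.003, 0.006, 1, 0, 0, 0.2, 0, 0, 0, 1, 0, 0, 0, 0, 0, 0]
}}

```text
time_s: 10.35
tcp_pos: [0.5629, -0.0505, 0.1042]
tcp_rot: [-0.002, 0.649, 0.761, -0.001]
wrist_force: [-0.6, 0.1, -0.7]
opening: 0.0004
```

Emit:
{"method": "play_rows", "body": {
  "series": [1, 0, 0, 0.06, 0, 0, 0, 1, 0, 0, 0.04, 0, 0, 0]
}}

```text
time_s: 10.52
tcp_pos: [0.5621, -0.0508, 0.0997]
tcp_rot: [-0.003, 0.649, 0.761, -0.002]
wrist_force: [-5.5, 1.4, 16.9]
opening: 0.0007
```

Emit:
{"method": "play_rows", "body": {
  "series": [1, 0, 0, 0.04, 0, 0, 0]
}}

```text
time_s: 10.6
tcp_pos: [0.5621, -0.051, 0.0994]
tcp_rot: [-0.003, 0.649, 0.761, -0.002]
wrist_force: [-9.7, 2.1, 31.5]
opening: 0.0007
```

Emit:
{"method": "play_rows", "body": {
  "series": [1, 0, 0, -0.02, 0, 0, 0]
}}

```text
time_s: 10.68
tcp_pos: [0.5621, -0.0511, 0.1009]
tcp_rot: [-0.003, 0.649, 0.761, -0.002]
wrist_force: [-0.9, -0.2, 0.7]
opening: 0.0004
```

Emit:
{"method": "play_rows", "body": {
  "series": [1, 0, 0, 0.035, 0, 0, 0]
}}

```text
time_s: 10.77
tcp_pos: [0.5625, -0.0512, 0.1003]
tcp_rot: [-0.003, 0.649, 0.761, -0.001]
wrist_force: [-0.2, 0.9, 0.7]
opening: 0.0006
```

Emit:
{"method": "play_rows", "body": {
  "series": [1, 0, 0, 0.01, 0, 0, 0]
}}

```text
time_s: 10.85
tcp_pos: [0.5625, -0.0513, 0.1]
tcp_rot: [-0.003, 0.649, 0.761, -0.001]
wrist_force: [0.1, -0.5, 0.8]
opening: 0.0005
```

Emit:
{"method": "play_rows", "body": {
  "series": [1, 0, 0, 0.01, 0, 0, 0]
}}

```text
time_s: 10.93
tcp_pos: [0.5625, -0.0514, 0.0998]
tcp_rot: [-0.003, 0.649, 0.761, -0.001]
wrist_force: [-2.1, 0.4, 7.2]
opening: 0.0003
```

Emit:
{"method": "play_rows", "body": {
  "series": [1, 0, 0, 0.008, 0, 0, 0]
}}

```text
time_s: 11.02
tcp_pos: [0.5625, -0.0514, 0.0998]
tcp_rot: [-0.003, 0.649, 0.761, -0.001]
wrist_force: [-1.8, 1.2, 7.1]
opening: 0.0004
```

```bash
python3 -c "
from h import *
for i in range(9):
    arm.snapshot('top');s=arm.sense();print(s['time_s'],s['wrist_force'].round(1),s['tcp_pos'].round(4))
tilt()"
```

```text
11.0667 [-2.4  1.2  6.6] [ 0.5625 -0.0514  0.0998]
11.1167 [-3.   0.2  6.5] [ 0.5625 -0.0514  0.0998]
11.1667 [-2.4  0.2  6.9] [ 0.5625 -0.0514  0.0998]
11.2167 [-2.5  1.4  6.3] [ 0.5625 -0.0514  0.0998]
11.2667 [-2.   0.6  6.9] [ 0.5625 -0.0514  0.0998]
11.3167 [-2.4  1.7  6.8] [ 0.5625 -0.0514  0.0998]
11.3667 [-1.4  0.4  7.2] [ 0.5625 -0.0513  0.0998]
11.4167 [-1.3  0.7  7.1] [ 0.5625 -0.0514  0.0998]
11.4667 [-2.5  0.2  6.2] [ 0.5625 -0.0514  0.0998]
plane 1808 [0.0062 0.0002 0.1005]
```

Holding at about 7 N is marginal, so I'll press slightly harder.

Emit:
{"method": "play_rows", "body": {
  "series": [1, 0, 0, 0.014, 0, 0, 0]
}}

```text
time_s: 11.6
tcp_pos: [0.5625, -0.0514, 0.0998]
tcp_rot: [-0.003, 0.649, 0.761, -0.001]
wrist_force: [-3.7, 1.1, 10.3]
opening: 0.0005
```

```bash
python3 -c "
from h import *
for i in range(9):
    arm.snapshot('top');s=arm.sense();print(s['time_s'],s['wrist_force'].round(1),s['tcp_pos'].round(4))
tilt()"
```

```text
11.65 [-2.3  0.9  8.5] [ 0.5625 -0.0514  0.0998]
11.7 [-2.9  0.5  8.8] [ 0.5625 -0.0514  0.0998]
11.75 [-2.9  1.2  9.3] [ 0.5625 -0.0514  0.0998]
11.8 [-3.4  0.6  9.1] [ 0.5625 -0.0514  0.0998]
11.85 [-3.4  0.7  9. ] [ 0.5625 -0.0514  0.0998]
11.9 [-3.5  0.9  7.5] [ 0.5625 -0.0514  0.0998]
11.95 [-2.6 -0.1  8.9] [ 0.5625 -0.0514  0.0998]
12.0 [-3.7  1.1  8.8] [ 0.5625 -0.0514  0.0998]
12.05 [-3.7  0.4  8.8] [ 0.5625 -0.0514  0.0998]
plane 1823 [0.0013 0.0006 0.1004]
```

Emit:
{"method": "play_rows", "body": {
  "series": [1, 0, 0, -0.1, 0, 0, 0, 1, 0, 0, -0.6, 0, 0, 0, 1, 0, 0, -0.9, 0, 0, 0, 1, -0.8, 0, -0.8, 0, 0, 0, 1, -0.9, 0, 0, 0, 0, 0, 1, -0.9, 0, 0, 0, 0, 0, 1, -0.9, 0, 0, 0, 0, 0, 1, -0.9, 0, 0, 0, 0, 0, 1, -0.9, 0, 0, 0, 0, 0, 1, 0, 0, 0, 0, 0, 0]
}}

```text
time_s: 12.93
tcp_pos: [0.5966, -0.2674, 0.199]
tcp_rot: [-0.002, 0.647, 0.762, -0.002]
wrist_force: [1.4, 0.2, 0.2]
opening: 0.0007
```

```bash
python3 - <<'E'
from h import *
go([.56,-.3,.2],9);tilt();wedge('w6.png')
p,d=snap('scene');cv2.imwrite('pics/s6.png',cv2.resize(p[180:320,210:410,::-1],None,fx=4,fy=4,interpolation=cv2.INTER_CUBIC))
E
```

```text
pos [ 0.5966 -0.2674  0.199 ] F [1.4 0.2 0.2] shift [-0.66 -1.04 -0.02] turn [-0.006 -0.001  0.006]
plane 1529 [0.0073 0.0025 0.1004]
n 625 ((572.9866943359375, -125.22879028320312), (49.81393814086914, 109.3727035522461), 5.02978515625) [[543.4000244140625, -72.9000015258789], [553.0, -181.89999389648438], [602.5999755859375, -177.5], [593.0, -68.5999984741211]]
```

View pics/s6.png

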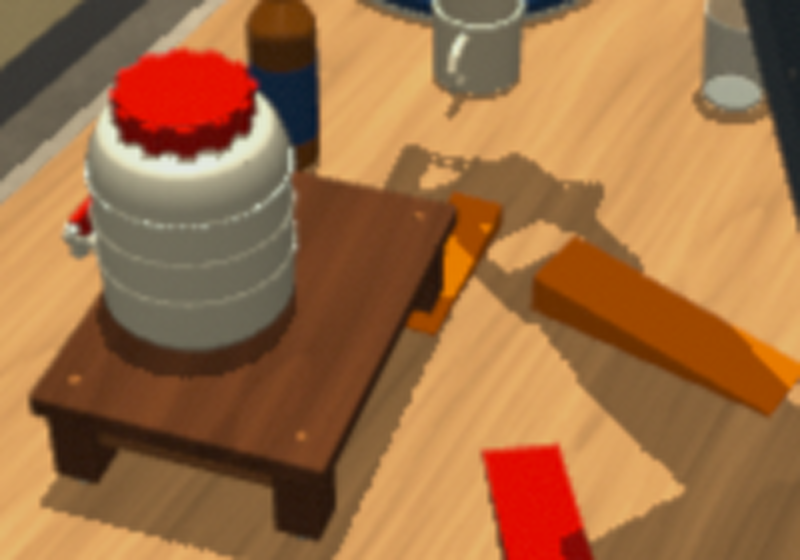

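The crop shows the wedge under the near-right leg, with its thin end just past it at about (425,320), and the stand and canister standing as before. I'm handing in.

```bash
python3 -c "
from workcell import arm
print(arm.close_job())"
```

```text
the job is handed in; nothing more can be done
None
```

The smaller orange wedge is under the stand's near-right leg, the test press held, and I handed the job in at about 13 s of the 51 s allowed. The hand-in reported no verdict.

- **Wedge:** It started about 28 mm off the leg's line, so I first nudged its back end sideways with the shut fingertips. I then pushed it from behind until the force settled at about 6 N.
- **Press:** I pressed on the board about 4 mm from the point above the leg. The first contact overshot to about 31 N for roughly 0.1 s, so I eased off. I then held about 7 N, and after that about 9 N, for around 0.45 s each. The fingertip height did not change during either hold.
- **Last checks:** After I took the hand away, the wedge was within 0.5 mm of where it was before the press. Its centre line passes about 1 mm from the leg's centre. The stand, canister and other things looked unmoved.
- **Less certain:** The board's slope from the depth pictures came out between 0.001 and 0.008 rad. That scatter is camera noise, so it supports "level" only to within the 0.012 rad limit. I did not measure the play between glide and wedge directly; I judged it from the push force and the press.

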